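Pull a push-on knob off a 3D printer's control box

TASK

The square-headed knob on the 3D printer's control box has to come off. Pick up the forked puller standing on the bench, slide its prongs under the head of the square knob and pull straight up until the knob pops off its post, then stand the puller upright in the parts tray so that the knob ends up in the tray too. Do not touch the square knob with the gripper, and leave the round knob where it is.

Things in the scene. Friction and masses are not known exactly. Their poses are not given: they have to be found in the camera images.
- knob_square: The knob to pull: dark plastic mushroom, square head 66x66x16 mm on a square neck 20x20 mm, 32 mm tall; 50 g. Pushed on a 26 mm tall post on top of the control box. Origin: centre of the neck's foot, on the box top; z up, x along the head's side, away from the robot. Hook it along +x (path clear). Sprung noses hold it with 7 to 12 N and let go within 6 mm of lift; clear of the post after 26 mm.
- knob_round: Bystander, leave on its post: same dark plastic, neck and height, but a round head, 66 mm across. Origin: centre of the neck's foot. Stands with the square knob in a row of three places 90 mm apart (the third has a fixed dial, 40 mm across, 30 mm high) on the control box: low dark box 130x310 mm, top at 40 mm, row along its length, turned up to 15 degrees.
- puller: Dark plastic C-shaped puller, 140 g, stands on its fork. Origin: fork's underside, below the handle; x to the prong tips, z up. Fork 6 mm thick, 54 wide; slot 38 wide from x=-20 to the open tips at +46; lips 4 high on the tips from +40. Spine behind, x=-58 to -44. Upper arm at z=62 to 72; on it the handle, 32 (x) by 18 (y), z=72 to 122: grip across y at z=102. Handle is right above a hooked knob.
- tray: Parts tray, fixed to the bench: shallow open white plastic box, 190 mm (its x) by 160 mm (its y) outside, 18 mm high, walls and floor 4 mm. Origin: centre of its underside. The puller fits with its x along the tray's x; a knob hanging on the fork comes to stand on the tray's floor in the slot as the fork goes down.
Mind the look-alikes: they are no part of the job. Leave any blue look-alike of the puller alone.

How it is judged:
By the outcome, as a careful person would: the job done as asked, in the order asked, and still so for the second after the job is handed in, with the robot touching nothing.
It also fails if it takes over 59 s, if anything falls off the work surface, if the arm or the gripper's body presses on something with over 40 N, if the wrist force passes 120 N, or if a joint passes its speed limit or range.

ROBOT

A 7-joint arm with a two-finger parallel gripper is mounted at the origin on the work surface. World frame = base frame: x ahead of the robot, y to its left, z up, the work surface at z = 0. Lengths are in m, angles in rad, forces in N, time in s.
With the tool pointing down it reaches from about 0.35 to 0.9 m from the base axis. Payload 8.1 kg.
Tool frame: the origin (TCP) lies midway between the tips of the shut fingers; the grasp point (between the pads) lies 19 mm behind it; z points along the fingers, y is the line along which they close (so a half turn about z gives the same grasp; the last joint's range is limited). The gripper opens to 92 mm and grips with 3 to 60 N. Pads are 19 mm wide; open, the fingers measure 130 mm over their backs; the gripper's body (75 mm by 190 mm) begins 47 mm behind the grasp point.
Start: joints at [1.197, 0.434, 0.025, 1.573, -0.012, 1.134, -0.075], TCP at [0.167, -0.602, 0.227] pointing down, gripper open.
Joint ranges: [-2.62, 2.62], [-0.44, 2.09], [-1.27, 1.32], [0.08, 2.57], [-1.32, 4.46], [0.12, 2], [-2.74, 2.74]. Speed limits (rad/s): [2.22, 2.22, 3.01, 3.01, 3.14, 3.14, 3.14].

INTERFACE

Orientations are given as a rotation vector (axis times angle).
In Python, from cell import arm gives the robot as it stands.
- The arm moves only by the tool carry_out, never from a script. Its arguments are lists of equal length, an entry for each row: "claw": the finger opening in cm, from 0 to 9.18; "delta_pos": the shift along the tool's x, y, z in cm, a list of three; "angular": the turn, a rotation vector about the tool's x, y, z in rad, a list of three. In form: {"claw": [claw, ...], "delta_pos": [[dx, dy, dz], ...], "angular": [[ax, ay, az], ...]}. A call has 1 to 20 rows; each row shifts and turns the commanded pose from where the row before left it, along the tool's axes as they then stand; what a row does not reach is not made up. A row lasts 1/10 s, in which the tool goes at most 50 mm and 8.59 degrees, less where a joint would pass 70% of its speed; a pose out of reach is approached as far as the arm can. A call with a gripper value outside its range is refused whole. The fingers move at their own pace and stop on an object; "force" is the grip in N (left out, the last holds). Time passes only in rows, so rows that do not move let the fingers close. It gives the time, the measured TCP pose, the force, the opening and the grip force at its end, in the units of the state.
- arm.observe(): the state, without advancing time (a new reading comes with each control period).
- arm.get_image(name): name is "side" or "top"; returns a dict with "frame" (400x640x3 uint8, red, green, blue), "mtx" (3x3 intrinsics, pixels), "dist" ([k1, k2, p1, p2, k3] as OpenCV has them; the pictures are not rectified), "T" (4x4, takes a point from camera to world coordinates). Camera axes: x right, y down, z forward; pixel columns grow to the right and rows downward; lengths in m; the calibration is good to about 2 mm. A picture is of the moment at which its call begins. There is no depth.
- arm.sign_off(): hands the job in; it is judged then, once.
Trained networks look in a picture, given as the dict that the camera call returned (one of the last four; its "shot" number tells which), for a name from the list of things; names that differ only in an ending like _2 or _b are one class to them, and where a whole thing is asked for, a point or a joint stands for the part that bears it (a point fixed in the world has none). Each returns a list of dicts, best first, with "conf" (0 to 1); they miss things now and then, are a little off and sometimes report something else, mostly with a low value. They report only what shows in the picture. A call takes as long as a camera call. They do not tell look-alikes from the thing itself.
- arm.look_for(label, picture): "centre" ([column, row] as shares, 0 to 1, of the picture: columns of its width, rows of its height, amid what is visible of it).
- arm.trace(label, picture): "region" (400x640 bool, what is visible of it) and "centre" ([column, row] as shares, 0 to 1, of the picture: columns of its width, rows of its height, amid what is visible of it).
- arm.place_of(label, picture): "centre" ([column, row] as shares, 0 to 1, of the picture: columns of its width, rows of its height: a listed point, or the origin of a listed thing).
The state is a dict: "clock": time; "joints": joint angles; "dq": joint speeds; "joint_efforts": joint torques, N m; "position": TCP position; "ee_rot": TCP orientation; "force": force on the tool from outside, world axes, zero at the start; "ft_torque": the same for the moment, N m; "width": opening from 0.0 (shut) to 1.0 (fully open); "gripper_force": force on a finger pad.
Only numpy, scipy, OpenCV 4.12 (cv2) and the standard library are available. Lean on these libraries where they do the work, as an engineer would, in place of code of your own. Each camera call takes 0.05 s, during which the arm holds its last target. There are 200 camera calls.

## Working session

There is one attempt and no reset: what is moved stays moved. The work goes in short steps, Python scripts to look and compute and a tool call to move; the robot and the scene stay as the last step left them, time stands still between calls to the robot, and variables do not carry over. Pictures are saved under pics/ and viewed, at most 10 in all, crops included, and the job is handed in when it is done.

Besides the shell and the picture viewer there is one more tool, called after "Request:" as name(argument=value, ...) on one line, values as JSON. carry_out: Moves the arm, as the interface text tells. Its arguments: {"type":"object","properties":{"claw":{"type":"array","items":{"type":"number"}},"delta_pos":{"type":"array","items":{"type":"array","items":{"type":"number"}}},"angular":{"type":"array","items":{"type":"array","items":{"type":"number"}}},"force":{"type":"number"}},"required":["claw","delta_pos","angular"]}

```bash
mkdir -p pics; ls; cat > h.py <<'E'
import numpy as np, cv2
from cell import arm
from scipy.spatial.transform import Rotation as R
def ray(im,px):
    p=cv2.undistortPoints(np.array([[px]],float),np.array(im["mtx"],float),np.array(im["dist"],float))[0,0]
    T=np.array(im["T"]); d=T[:3,:3]@np.array([p[0],p[1],1.]); return T[:3,3],d
def at(im,px,z):
    o,d=ray(im,px); return o+d*(z-o[2])/d[2]
def proj(im,P):
    T=np.linalg.inv(np.array(im["T"])); P=np.atleast_2d(np.array(P,float)); r=cv2.Rodrigues(T[:3,:3])[0]
    return cv2.projectPoints(P,r,T[:3,3],np.array(im["mtx"],float),np.array(im["dist"],float))[0][:,0]
def save(im,n,crop=None,s=1):
    f=im["frame"][:,:,::-1]
    if crop: f=f[crop[1]:crop[3],crop[0]:crop[2]]
    cv2.imwrite("pics/"+n,cv2.resize(f,None,fx=s,fy=s,interpolation=cv2.INTER_CUBIC))
E
python3 - <<'E'
from h import *
np.set_printoptions(precision=3,suppress=True)
a=arm.get_image("top"); b=arm.get_image("side")
f=np.vstack([a["frame"],b["frame"]])[:,:,::-1]
cv2.imwrite("pics/both.png",cv2.resize(f,(480*1,600))) if 0 else None
save(a,"top0.png");save(b,"side0.png")
for n,im in (("top",a),("side",b)):
  print(n,np.array(im["T"])[:3,3],np.array(im["T"])[:3,2])
  for l in ("knob_square","knob_round","puller","tray"):
    for fn in (arm.look_for,arm.place_of):
      print(l,fn.__name__,[(np.round(np.array(r["centre"])*[640,400],1),round(r["conf"],2)) for r in fn(l,im)])
print(arm.observe())
E
```

```text
pics
top [0.357 0.056 1.505] [ 0.124  0.002 -0.992]
knob_square call [(array([308.8, 202.1]), 0.58)]
knob_square call [(array([312.6, 206.6]), 0.75)]
knob_round call [(array([342.5, 201.5]), 0.63)]
knob_round call [(array([343.2, 198.8]), 0.79)]
puller call [(array([223.3, 232.1]), 0.79), (array([178.9, 248.1]), 0.69)]
puller call [(array([221.6, 226.4]), 0.82), (array([194.1, 186.6]), 0.7), (array([179.1, 255.1]), 0.67)]
tray call [(array([450.4, 240.1]), 0.69)]
tray call [(array([449.3, 239.4]), 0.85)]
side [0.168 0.862 0.679] [ 0.325 -0.762 -0.561]
knob_square call [(array([301.7, 196. ]), 0.82)]
knob_square call [(array([296.6, 211.2]), 0.9)]
knob_round call [(array([310.3, 173.6]), 0.65)]
knob_round call [(array([309. , 188.4]), 0.56)]
puller call [(array([196.9, 289.9]), 0.94), (array([268.3, 285.2]), 0.84), (array([265.7, 349.9]), 0.82)]
puller call [(array([195.7, 313.9]), 0.92), (array([263.9, 304.9]), 0.89), (array([377.8, 158.1]), 0.72), (array([276.5, 368.4]), 0.64)]
tray call [(array([377.3, 158.2]), 0.71)]
tray call [(array([378.3, 159.2]), 0.9)]
{'clock': 0.9, 'joints': array([ 1.197,  0.434,  0.025,  1.573, -0.012,  1.134, -0.075]), 'dq': array([ 0.001, -0.   , -0.001, -0.001, -0.   , -0.001,  0.   ]), 'joint_efforts': array([ -0.001, -66.765,   0.983, -31.48 ,  -0.061,   0.033,   0.   ]), 'position': array([ 0.167, -0.602,  0.227]), 'ee_rot': array([3.113, 0.424, 0.   ]), 'force': array([ 0.369,  0.327, -0.217]), 'ft_torque': array([ 0.027,  0.084, -0.003]), 'gripper_force': 0.0, 'width': 0.9998392491114624}
```

View pics/top0.png

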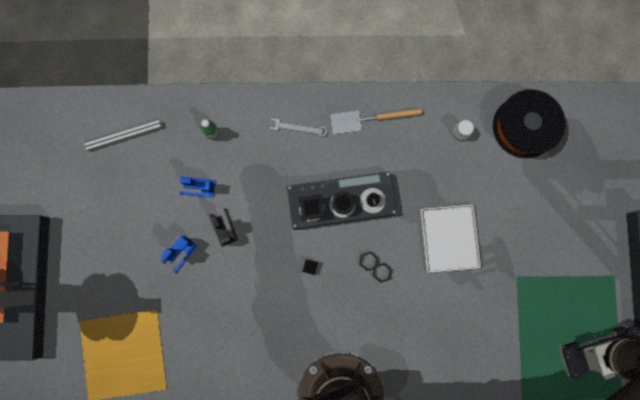

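View pics/side0.png

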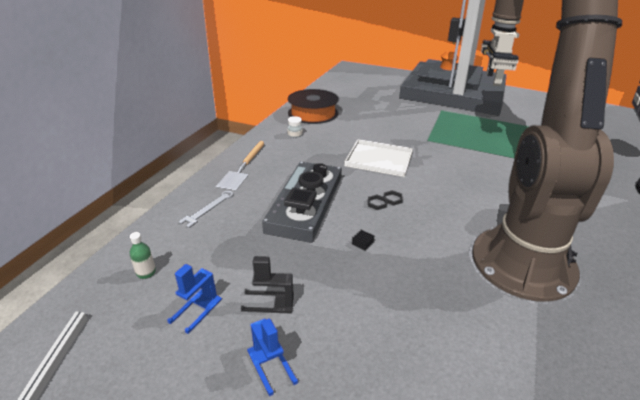

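```bash
python3 - <<'E'
from h import *
a=arm.get_image("top"); b=arm.get_image("side")
F=lambda im,c,s: cv2.resize(im["frame"][c[1]:c[3],c[0]:c[2],::-1],s,interpolation=cv2.INTER_CUBIC)
# left column: puller top & side; right: box
p=np.vstack([np.hstack([F(a,(190,195,250,255),(300,300)),F(a,(280,160,410,238),(500,300))]),
  np.hstack([F(b,(230,245,310,325),(300,300)),F(b,(255,150,355,240),(500,300))][:2])])
cv2.imwrite("pics/crop1.png",p)
np.save("a.npy",a,allow_pickle=True);np.save("b.npy",b,allow_pickle=True)
np.set_printoptions(precision=4,suppress=True)
print(a["mtx"],a["shot"])
print("puller",at(a,(221.6,226.4),0),at(b,(263.9,304.9),0))
print("sq",at(a,(312.6,206.6),.04),at(b,(296.6,211.2),.04),"rd",at(a,(343.2,198.8),.04),at(b,(309,188.4),.04))
print("tray",at(a,(449.3,239.4),0),at(b,(378.3,159.2),0))
for n,im,h in(("a",a,.0),("b",b,.0)):
  for l,z in(("puller",0),("tray",.018),("knob_square",.072)):
    for r in arm.trace(l,im):
      m=r["region"].astype(np.uint8); ys,xs=np.nonzero(m); col=im["frame"][m>0].mean(0)
      c=max(cv2.findContours(m,0,2)[0],key=cv2.contourArea); q=cv2.boxPoints(cv2.minAreaRect(c))
      print(n,l,round(r["conf"],2),col.round(),xs.min(),xs.max(),ys.min(),ys.max(),[at(im,p,z)[:2].round(3).tolist() for p in q])
E
```

```text
[[503.2367   0.     317.8645]
 [  0.     503.2367 209.6679]
 [  0.       0.       1.    ]] 3
puller [0.4962 0.3491 0.    ] [0.4972 0.3542 0.    ]
sq [0.5492 0.0745 0.04  ] [0.5515 0.0817 0.04  ] rd [ 0.5717 -0.0156  0.04  ] [ 0.5656 -0.0263  0.04  ]
tray [ 0.4525 -0.3345  0.    ] [ 0.4564 -0.3304  0.    ]
a puller 0.91 [ 36.  66. 129.] 161 196 235 272 [[0.402, 0.541], [0.483, 0.47], [0.438, 0.418], [0.357, 0.488]]
a puller 0.81 [43. 44. 44.] 211 236 209 245 [[0.529, 0.386], [0.548, 0.34], [0.456, 0.302], [0.438, 0.348]]
a puller 0.75 [ 42.  71. 131.] 179 215 176 197 [[0.594, 0.484], [0.653, 0.479], [0.64, 0.37], [0.581, 0.375]]
a tray 0.57 [177. 178. 178.] 420 479 205 272 [[0.547, -0.243], [0.559, -0.411], [0.363, -0.417], [0.352, -0.252]]
a knob_square 0.58 [32. 32. 33.] 299 323 194 219 [[0.574, 0.116], [0.583, 0.05], [0.516, 0.041], [0.507, 0.106]]
b puller 0.85 [ 51.  93. 190.] 248 296 318 395 [[0.514, 0.426], [0.474, 0.372], [0.357, 0.489], [0.395, 0.532]]
b puller 0.67 [ 54.  85. 159.] 167 221 264 333 [[0.643, 0.491], [0.743, 0.325], [0.624, 0.301], [0.544, 0.466]]
b tray 0.82 [230. 228. 227.] 345 412 139 175 [[0.533, -0.214], [0.585, -0.405], [0.366, -0.42], [0.339, -0.234]]
b knob_square 0.76 [54. 54. 56.] 284 316 187 213 [[0.577, 0.108], [0.596, -0.005], [0.516, 0.025], [0.504, 0.132]]
```

View pics/crop1.png

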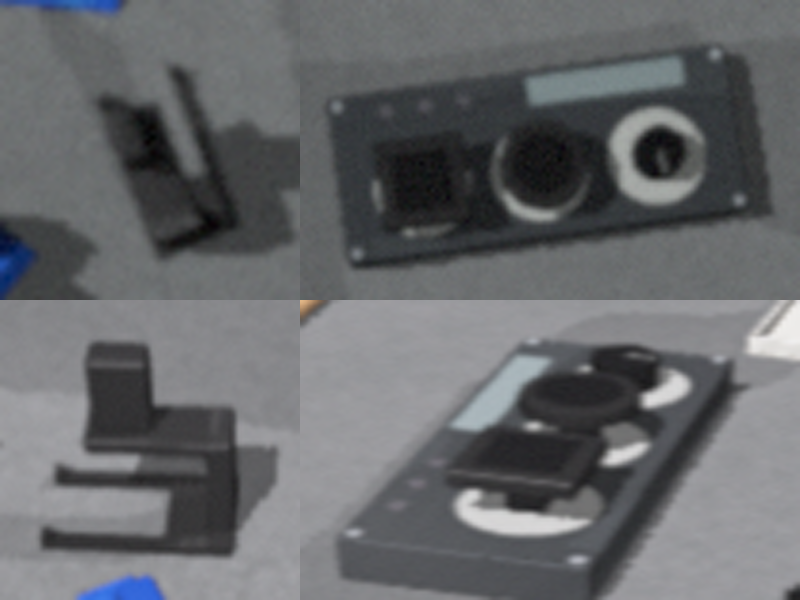

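The side and top crops agree on the scene:
- **Puller:** the dark one at top (223,230), side (268,285). The look-alikes are blue, at top (197,187) and (178,250), so the dark one is my choice.
- **Knobs:** square head at top (311,206), round knob at (343,203), dial at (373,200).
- **Also there:** a loose cube at (311,267).

Next I'll fit the poses and check them with an overlay.

```bash
cat > fit.py <<'E'
from h import *
from scipy.optimize import least_squares
np.set_printoptions(precision=4,suppress=True)
a=np.load("a.npy",allow_pickle=True).item(); b=np.load("b.npy",allow_pickle=True).item()
def X(p,P):
    c,s=np.cos(p[2]),np.sin(p[2]); P=np.array(P,float)
    return np.c_[p[0]+c*P[:,0]-s*P[:,1],p[1]+s*P[:,0]+c*P[:,1],P[:,2]]
def fit(p0,ka,kb):
    def f(p):
        r=[]
        for im,k in((a,ka),(b,kb)):
            if k:
                M=np.array([q[0] for q in k])/1000; r.append((proj(im,X(p,M))-np.array([q[1] for q in k])).ravel())
        return np.concatenate(r)
    s=least_squares(f,p0,loss="soft_l1"); print(s.x,np.degrees(s.x[2]),s.fun.reshape(-1,2).round(1).tolist()); return s.x
C=lambda x,y:(230+x/3.75,245+y/3.75)
D=lambda x,y:(190+x/5,195+y/5)
E=lambda x,y:(280+x/3.846,160+y/3.846)
print("puller"); pp=fit([.5,.35,.35],[((46,-27,5),D(184,70)),((-58,-27,0),D(237,225)),((-58,27,72),D(157,256))],
 [((46,27,0),C(42,248)),((-58,27,0),C(232,253)),((46,-27,0),C(57,180)),((16,9,122),C(86,52)),((-16,9,122),C(150,55)),((16,-9,122),C(93,43)),((-16,-9,122),C(146,44))])
print("box"); pb=fit([.57,-.015,.14],[((65,155,40),E(31,98)),((65,-155,40),E(433,45)),((-65,155,40),E(52,263)),((-65,-155,40),E(448,210))],[])
print("head"); S=lambda x,y:(255+x/5,150+y/3.333)
pk=fit([.548,.078,.14],[((33,33,72),E(72,147)),((33,-33,72),E(162,133)),((-33,33,72),E(82,226)),((-33,-33,72),E(170,220))],
 [((33,33,72),S(147,172)),((33,-33,72),S(200,126)),((-33,33,72),S(283,190)),((-33,-33,72),S(302,138))])
print("tray")
pt=fit([.4525,-.333,0.0],[((95,80,18),(420,208.5)),((95,-80,18),(474,205)),((-95,80,18),(427,273)),((-95,-80,18),(480.5,268))],[])
def ov(im,p,boxes,col,f,sc):
    for x0,x1,y0,y1,z0,z1 in boxes:
        V=[(x,y,z) for x in(x0,x1) for y in(y0,y1) for z in(z0,z1)]; q=proj(im,X(p,np.array(V)/1000))
        for i in range(8):
            for j in(1,2,4):
                if not i&j: cv2.line(f,*[tuple(int(v) for v in (q[k]+.5)*sc) for k in(i,i|j)],col,1,cv2.LINE_AA)
out=[]
for im,crops in((a,((190,190,290,270),(270,160,370,240),(400,195,500,275))),(b,((220,240,320,320),(245,150,345,230),(330,120,430,200)))):
    f=cv2.resize(im["frame"][:,:,::-1],None,fx=2.6,fy=2.6,interpolation=cv2.INTER_CUBIC)
    g=f.copy()
    ov(im,pp,[(-20,46,19,27,0,6),(-20,46,-27,-19,0,6),(-58,-44,-27,27,0,72),(-16,16,-9,9,72,122)],(0,255,255),g,2.6)
    ov(im,pk,[(-33,33,-33,33,56,72)],(0,255,0),g,2.6); ov(im,pb,[(-65,65,-155,155,0,40)],(255,255,0),g,2.6)
    ov(im,pt,[(-95,95,-80,80,0,18)],(0,0,255),g,2.6)
    out.append(np.hstack([g[int(c[1]*2.6):int(c[3]*2.6),int(c[0]*2.6):int(c[0]*2.6)+260] for c in crops]))
cv2.imwrite("pics/ov.png",np.vstack(out))
E
python3 fit.py
```

```text
puller
[0.4981 0.3451 0.3926] 22.49702215682041 [[-1.5, -0.9], [1.0, 0.1], [-4.6, -0.4], [0.4, 0.1], [1.0, 0.0], [0.2, -1.5], [-0.2, 2.3], [-0.4, 1.9], [-0.8, -1.7], [1.6, -1.6]]
box
[ 0.5685 -0.0149  0.1232] 7.0570327401032324 [[-0.1, -0.5], [-0.8, -0.0], [-0.2, 0.2], [1.8, 0.3]]
head
[0.5427 0.0734 0.1331] 7.626990986273582 [[1.2, -0.5], [0.5, -0.0], [1.7, 1.5], [1.7, -0.1], [-0.4, 3.4], [-2.5, 2.9], [-1.5, 2.6], [2.0, 3.4]]
tray
[ 0.4543 -0.3333  0.0694] 3.974470735183815 [[0.5, 0.2], [-0.6, -0.3], [-0.1, -0.3], [0.1, 0.4]]
```

View pics/ov.png

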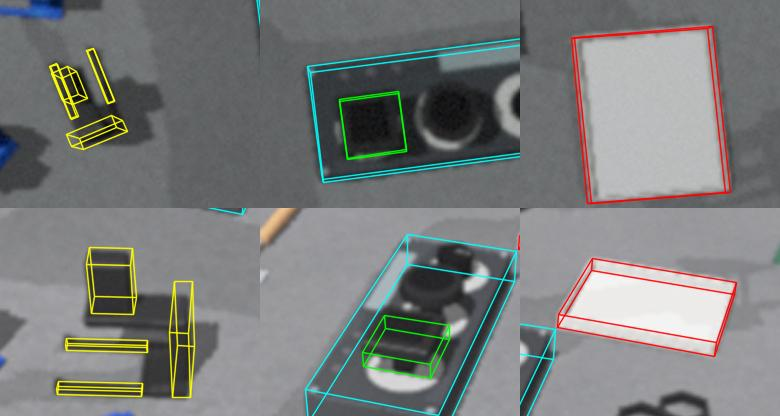

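```bash
cat >> fit.py <<'E'
def zoom(im,c,s,name):
    g=cv2.resize(im["frame"][:,:,::-1],None,fx=s,fy=s,interpolation=cv2.INTER_CUBIC)
    ov(im,pk,[(-33,33,-33,33,56,72)],(0,255,0),g,s); ov(im,pb,[(-65,65,-155,155,0,40)],(255,255,0),g,s)
    ov(im,pp,[(-20,46,19,27,0,6),(-20,46,-27,-19,0,6),(-58,-44,-27,27,0,72),(-16,16,-9,9,72,122)],(0,255,255),g,s)
    return g[int(c[1]*s):int(c[3]*s),int(c[0]*s):int(c[2]*s)]
z1=zoom(b,(235,150,355,325),3.4,0); z2=zoom(a,(195,165,330,250),2.9,0)
z2=cv2.copyMakeBorder(z2,0,z1.shape[0]-z2.shape[0],0,0,0); cv2.imwrite("pics/z.png",np.hstack([z1,z2]))
E
python3 fit.py >/dev/null
```

```text
(no output)
```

View pics/z.png

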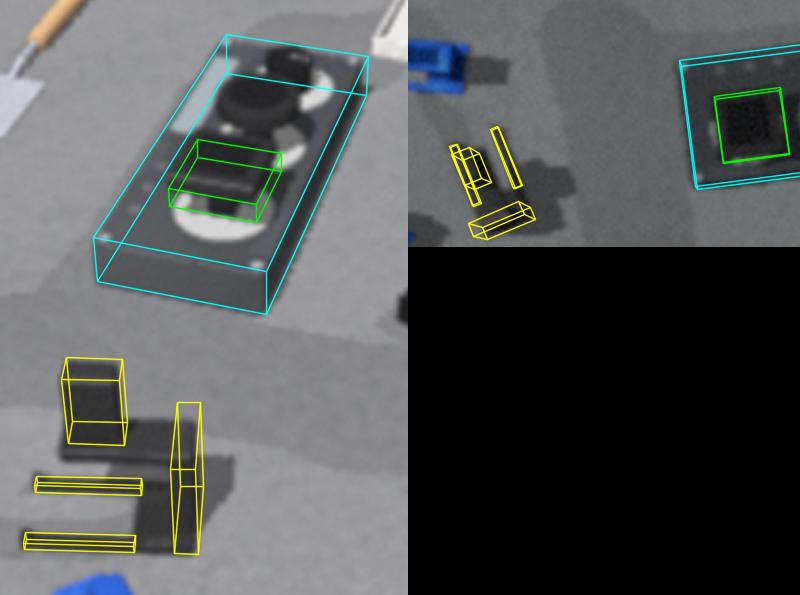

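```bash
sed -i 's/,((-58,27,72),D(157,256))\]/]/' fit.py; python3 fit.py | head -2; cat >> h.py <<'E'
def plan(pos,yaw,cur=None):
    """shift (cm) along present tool axes and turn about tool z to put TCP at pos, tool down, tool x along world yaw (mod pi)"""
    s=arm.observe(); p,Rm=(s["position"],R.from_rotvec(s["ee_rot"])) if cur is None else cur
    best=None
    for k in(0,np.pi):
        c,q=np.cos(yaw+k),np.sin(yaw+k)
        Rt=R.from_matrix(np.array([[c,q,0],[q,-c,0],[0,0,-1.]]))
        w=(Rm.inv()*Rt).as_rotvec()
        if best is None or np.linalg.norm(w)<np.linalg.norm(best[0]): best=(w,Rt)
    return Rm.inv().apply(np.array(pos)-p)*100,best[0],best[1]
E
python3 - <<'E'
from h import *
np.set_printoptions(precision=3,suppress=True)
s=arm.observe(); print(R.from_rotvec(s["ee_rot"]).as_matrix(),s["joints"],s["clock"])
E
```

```text
puller
[0.4981 0.3456 0.3798] 21.762520047804166 [[-1.4, -0.8], [0.6, 0.3], [0.2, 0.0], [0.7, 0.5], [0.3, -1.5], [-0.4, 2.4], [-0.6, 2.1], [-0.9, -1.6], [1.6, -1.4]]
[[ 0.964  0.267 -0.   ]
 [ 0.267 -0.964 -0.   ]
 [-0.     0.    -1.   ]] [ 1.197  0.434  0.025  1.573 -0.012  1.134 -0.075] 1.3
```

Request:
carry_out(claw=[6,6,6,6,6,6,6,6,6,6,6,6,6,6], delta_pos=[[0,0,0],[3.1,-2.5,-0.2],[3.1,-2.5,-0.2],[3.1,-2.5,-0.2],[3.1,-2.5,-0.2],[3.1,-2.5,-0.2],[3.1,-2.5,-0.2],[3.1,-2.5,-0.2],[3.1,-2.5,-0.2],[3.1,-2.5,-0.2],[3.1,-2.5,-0.2],[3.1,-2.5,-0.2],[3.1,-2.5,-0.2],[3.1,-2.5,-0.2]], angular=[[0,0,-0.11],[0,0,0],[0,0,0],[0,0,0],[0,0,0],[0,0,0],[0,0,0],[0,0,0],[0,0,0],[0,0,0],[0,0,0],[0,0,0],[0,0,0],[0,0,0]], force=30)

```text
clock: 2.7
position: [0.4211, -0.1493, 0.2531]
ee_rot: [3.084, 0.594, 0.001]
force: [0.4, -0.1, -0.2]
width: 0.652
gripper_force: 0.0
```

```bash
python3 - <<'E'
from h import *
np.set_printoptions(precision=3,suppress=True)
d,w,_=plan([.498,.3456,.17],.38); print(d,w,arm.observe()["joints"])
E
```

```text
[ 25.519 -43.102   8.292] [ 0.001 -0.     0.001] [ 0.517  0.143 -0.332  1.922  0.053  1.084 -1.027]
```

Request:
carry_out(claw=[6,6,6,6,6,6,6,6,6,6,6,6,6,6,6], delta_pos=[[1.82,-3.08,0.59],[1.82,-3.08,0.59],[1.82,-3.08,0.59],[1.82,-3.08,0.59],[1.82,-3.08,0.59],[1.82,-3.08,0.59],[1.82,-3.08,0.59],[1.82,-3.08,0.59],[1.82,-3.08,0.59],[1.82,-3.08,0.59],[1.82,-3.08,0.59],[1.82,-3.08,0.59],[1.82,-3.08,0.59],[1.82,-3.08,0.59],[0,0,0]], angular=[[0,0,0],[0,0,0],[0,0,0],[0,0,0],[0,0,0],[0,0,0],[0,0,0],[0,0,0],[0,0,0],[0,0,0],[0,0,0],[0,0,0],[0,0,0],[0,0,0],[0,0,0]])

```text
clock: 4.2
position: [0.4955, 0.3496, 0.1693]
ee_rot: [-3.08, -0.602, 0.001]
force: [-0.0, 1.6, -0.7]
width: 0.656
gripper_force: 0.0
```

```bash
python3 - <<'E'
from h import *
np.set_printoptions(precision=3,suppress=True)
d,w,_=plan([.498,.3456,.083],.38); print(d,w,arm.observe()["joints"])
b=arm.get_image("side"); save(b,"pre.png",(200,190,330,330),4)
E
```

```text
[0.079 0.497 8.633] [-0.003  0.     0.006] [-0.343  0.513 -0.522  1.659  0.283  1.045 -2.137]
```

View pics/pre.png

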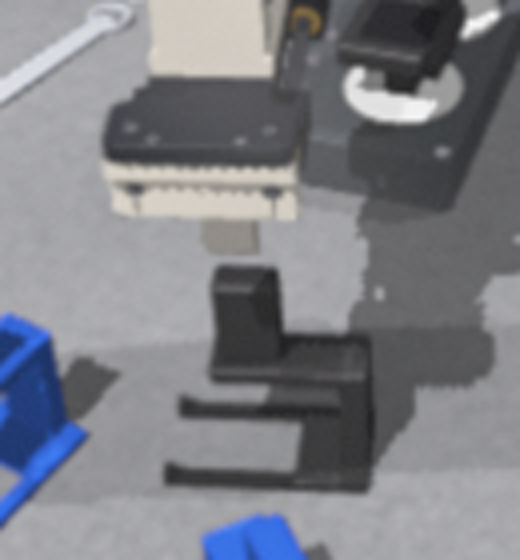

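The side crop shows the finger (230,235) above the dark handle (246,275), about 3 mm too far towards the prong tips.

Request:
carry_out(claw=[6,6,6], delta_pos=[[-0.2,0,1.0],[0,0,2.0],[0,0,0]], angular=[[0,0,0],[0,0,0],[0,0,0]])

```text
clock: 4.55
position: [0.4941, 0.3404, 0.1376]
ee_rot: [3.082, 0.591, -0.006]
force: [0.0, -1.3, 0.4]
width: 0.655
gripper_force: 0.0
```

```bash
python3 - <<'E'
from h import *
np.set_printoptions(precision=3,suppress=True)
d,w,_=plan([.498-.0019,.3456-.0007,.083],.38); print(d,w)
E
```

```text
[ 0.371 -0.356  5.455] [ 0.002  0.004 -0.001]
```

Request:
carry_out(claw=[6,6,6,6,6,0,0,0,0,0,0], delta_pos=[[0,0,2.0],[0,0,2.0],[0,0,1.5],[0,0,0.2],[0,0,0],[0,0,0],[0,0,0],[0,0,0],[0,0,0],[0,0,0],[0,0,0]], angular=[[0,0,0],[0,0,0],[0,0,0],[0,0,0],[0,0,0],[0,0,0],[0,0,0],[0,0,0],[0,0,0],[0,0,0],[0,0,0]], force=45)

```text
clock: 5.65
position: [0.495, 0.3437, 0.0832]
ee_rot: [-3.085, -0.595, -0.0]
force: [-0.5, 0.4, -1.0]
width: 0.195
gripper_force: 45.0
```

```bash
python3 - <<'E'
from h import *
np.set_printoptions(precision=4,suppress=True)
s=arm.observe(); print(s["position"],s["force"],s["width"]*9.18,s["gripper_force"])
# pre-hook: puller origin 0.11 behind knob, fork underside 43 mm => TCP z = .083+.10 first
k=np.array([.546,.076]); u=np.array([np.cos(.13),np.sin(.13)])
q=k-.115*u; print(q)
E
```

```text
[0.495  0.3437 0.0832] [-0.5408  0.3714 -1.0463] 1.7888324426465552 45.00723659992218
[0.432  0.0611]
```

Request:
carry_out(claw=[0,0,0,0,0,0,0,0,0,0,0,0,0,0,0,0,0,0,0,0], delta_pos=[[0,0,-1.0],[0,0,-2.0],[0,0,-2.5],[0,0,-2.5],[0,0,0],[0,0,0],[-0.5,1.33,0],[-1.0,2.5,0],[-1.0,2.5,0],[-1.0,2.5,0],[-1.0,2.5,0],[-1.0,2.5,0],[-1.0,2.5,0],[-1.0,2.5,0],[-1.0,2.5,0],[-0.7,2.5,0],[-0.5,2.0,0],[-0.3,1.5,0],[0,0.5,0],[0,0,0]], angular=[[0,0,0],[0,0,0],[0,0,0],[0,0,0],[0,0,0.125],[0,0,0.125],[0,0,0],[0,0,0],[0,0,0],[0,0,0],[0,0,0],[0,0,0],[0,0,0],[0,0,0],[0,0,0],[0,0,0],[0,0,0],[0,0,0],[0,0,0],[0,0,0]])

```text
clock: 7.65
position: [0.4319, 0.0536, 0.1632]
ee_rot: [3.134, 0.206, 0.0]
force: [0.0, 0.0, -0.9]
width: 0.191
gripper_force: 45.0
```

```bash
python3 - <<'E'
from h import *
np.set_printoptions(precision=4,suppress=True)
d,w,_=plan([.432,.0611,.163],.13); print(d,w,arm.observe()["force"])
E
```

```text
[ 0.1059 -0.7388  0.0237] [ 0.0005 -0.      0.0011] [ 0.0399  0.0064 -0.9243]
```

Request:
carry_out(claw=[0,0,0,0,0], delta_pos=[[0.1,-0.7,0.7],[0,0,1.2],[0,0,1.2],[0,0,0.6],[0,0,0]], angular=[[0,0,0],[0,0,0],[0,0,0],[0,0,0],[0,0,0]])

```text
clock: 8.15
position: [0.4313, 0.0617, 0.1247]
ee_rot: [3.135, 0.207, -0.004]
force: [-1.0, 0.2, -0.6]
width: 0.188
gripper_force: 45.0
```

```bash
cat > chk.py <<'E'
from h import *
from fit import X,ov,pb
import sys
np.set_printoptions(precision=4,suppress=True)
s=arm.observe(); p=s["position"]; Rm=R.from_rotvec(s["ee_rot"]).as_matrix(); yaw=np.arctan2(Rm[1,0],Rm[0,0])
print(p,yaw,s["force"],Rm[2])
z0=(p[2]-.083)*1000
out=[]
for n,c,sc in(("top",(270,170,400,270),3),("side",(250,140,380,240),3)):
    im=arm.get_image(n); g=cv2.resize(im["frame"][:,:,::-1],None,fx=sc,fy=sc,interpolation=cv2.INTER_CUBIC); g0=g.copy()
    ov(im,[.546,.076,.13],[(-33,33,-33,33,56,72)],(0,255,0),g,sc)
    ov(im,[p[0],p[1],yaw],[(-20,46,19,27,z0,z0+6),(-20,46,-27,-19,z0,z0+6),(-16,16,-9,9,72+z0,122+z0),(-58,-44,-27,27,z0,72+z0)],(0,255,255),g,sc)
    cc=lambda q:q[int(c[1]*sc):int(c[3]*sc),int(c[0]*sc):int(c[2]*sc)]
    out.append(np.hstack([cc(g0),cc(g)]))
cv2.imwrite("pics/"+sys.argv[1],np.vstack(out))
E
sed -i 's/^cv2.imwrite.*//; s/^z1=.*//; s/^z2=.*//' fit.py
python3 chk.py hook1.png | tail -4
```

```text
[0.5427 0.0734 0.1331] 7.626990986273582 [[1.2, -0.5], [0.5, -0.0], [1.7, 1.5], [1.7, -0.1], [-0.4, 3.4], [-2.5, 2.9], [-1.5, 2.6], [2.0, 3.4]]
tray
[ 0.4543 -0.3333  0.0694] 3.974470735183815 [[0.5, 0.2], [-0.6, -0.3], [-0.1, -0.3], [0.1, 0.4]]
[0.4313 0.0617 0.1247] 0.13158843258878897 [-1.0486  0.1506 -0.6355] [-0.0028 -0.     -1.    ]
```

View pics/hook1.png

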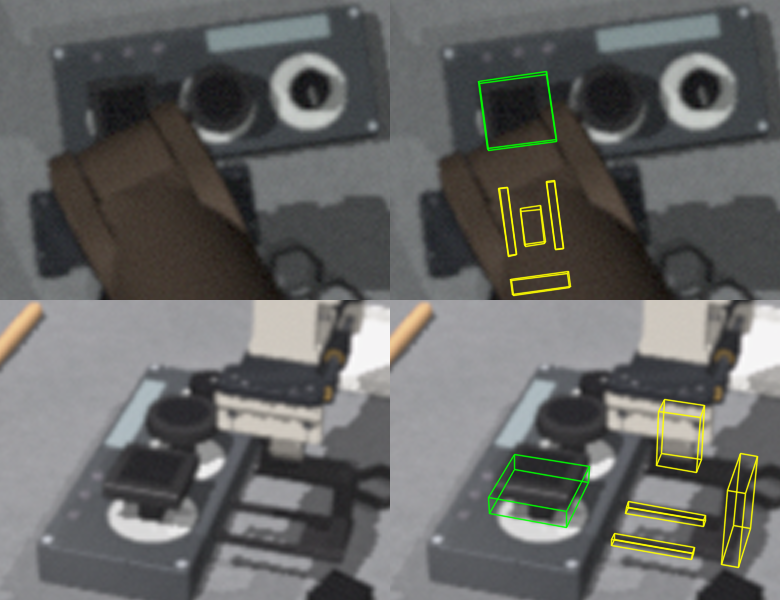

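```bash
python3 - <<'E' | tail -12
from fit import *
hd=[(x,y,z) for x in(-33,33) for y in(-33,33) for z in(56,72)]; nk=[(x,y,40) for x in(-10,10) for y in(-10,10)]
M=np.array(hd+nk)/1000
obs=np.array([299,194,324,220,284,187,317,214])-.5
def bb(p,dz=0):
    r=[]
    for im in(a,b):
        q=proj(im,X(p,M+[0,0,dz])); r+=[*q.min(0),*q.max(0)]
    return np.array(r)
print("pred",bb([.546,.076,.13]).round(1),"obs",obs)
for sel in(range(4),range(4,8),range(8)):
    s=least_squares(lambda p:(bb([*p,.13])-obs)[list(sel)],[.546,.076]); print(s.x,s.fun.round(1))
s=least_squares(lambda p:(bb([p[0],p[1],.13],p[2])-obs),[.546,.076,0.]); print("z",s.x,s.fun.round(1))
E
python3 - <<'E'
from h import *
b=arm.get_image("side")
f=cv2.resize(b["frame"][150:250,250:390,::-1],(784,560),interpolation=cv2.INTER_CUBIC); cv2.imwrite("pics/s2.png",cv2.convertScaleAbs(f,alpha=1.8,beta=10))
for r in arm.trace("knob_square",b)+arm.trace("puller",b):
    ys,xs=np.nonzero(r["region"]); print(r["conf"],xs.min(),xs.max(),ys.min(),ys.max())
E
```

```text
[0.4981 0.3456 0.3798] 21.762520047804166 [[-1.4, -0.8], [0.6, 0.3], [0.2, 0.0], [0.7, 0.5], [0.3, -1.5], [-0.4, 2.4], [-0.6, 2.1], [-0.9, -1.6], [1.6, -1.4]]
box
[ 0.5685 -0.0149  0.1232] 7.0570327401032324 [[-0.1, -0.5], [-0.8, -0.0], [-0.2, 0.2], [1.8, 0.3]]
head
[0.5427 0.0734 0.1331] 7.626990986273582 [[1.2, -0.5], [0.5, -0.0], [1.7, 1.5], [1.7, -0.1], [-0.4, 3.4], [-2.5, 2.9], [-1.5, 2.6], [2.0, 3.4]]
tray
[ 0.4543 -0.3333  0.0694] 3.974470735183815 [[0.5, 0.2], [-0.6, -0.3], [-0.1, -0.3], [0.1, 0.4]]
pred [299.  193.4 324.9 219.7 282.3 190.9 315.8 215.2] obs [298.5 193.5 323.5 219.5 283.5 186.5 316.5 213.5]
[0.5463 0.0788] [-0.4 -0.1  0.4  0.1]
[0.5493 0.0635] [-0.1  1.6  0.1 -1.4]
[0.5463 0.0736] [ 1.4 -0.2  2.2  0.1 -0.9  3.9 -0.4  1.1]
z [0.5434 0.0782 0.0114] [-0.4  0.2  0.7  0.7 -0.8  1.3 -0.  -1.3]
0.63 285 316 188 212
0.79 321 368 186 227
0.78 167 220 264 333
0.67 247 297 319 396
```

View pics/s2.png

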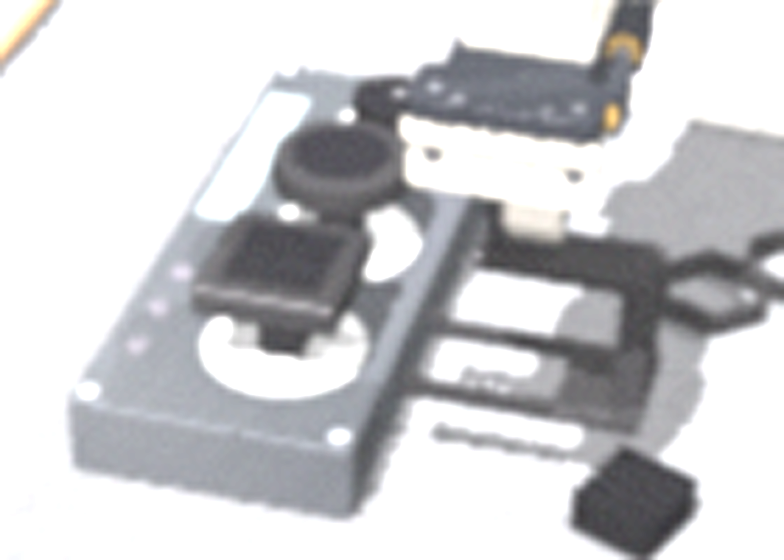

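Side crop: the prong tips at (412,390) and (437,325) straddle the line to the neck foot at (284,350), level with the gap under the square head. The alignment is good, so I'll advance.

Request:
carry_out(claw=[0,0,0,0,0,0,0,0,0], delta_pos=[[0,0,-0.1],[0.8,0,0],[1.2,0,0],[1.2,0,0],[1.2,0,0],[1.0,0,0],[0.8,0,0],[0.3,0,0],[0,0,0]], angular=[[0,0,0],[0,0,0],[0,0,0],[0,0,0],[0,0,0],[0,0,0],[0,0,0],[0,0,0],[0,0,0]])

```text
clock: 9.3
position: [0.4969, 0.0702, 0.127]
ee_rot: [-3.135, -0.205, 0.0]
force: [-0.7, -1.4, -2.5]
width: 0.191
gripper_force: 45.0
```

```bash
python3 - <<'E'
from h import *
np.set_printoptions(precision=4,suppress=True)
u=np.array([np.cos(.13),np.sin(.13)]);q=np.array([.546,.0768])+.001*u
print(plan([*q,.1265],.13)[:2],arm.observe()["force"])
E
```

```text
(array([ 5.0573, -0.0179,  0.0446]), array([-0.0001,  0.0003,  0.0007])) [-0.683  -1.3615 -2.4923]
```

Request:
carry_out(claw=[0,0,0,0,0,0,0,0], delta_pos=[[0.8,0,0],[1.0,0,0],[1.0,0,0],[0.9,0,0],[0.8,0,0],[0.5,0,0],[0.1,0,0],[0,0,0]], angular=[[0,0,0],[0,0,0],[0,0,0],[0,0,0],[0,0,0],[0,0,0],[0,0,0],[0,0,0]])

```text
clock: 10.1
position: [0.5471, 0.0767, 0.127]
ee_rot: [3.135, 0.205, -0.001]
force: [-0.2, -0.1, -1.7]
width: 0.194
gripper_force: 45.0
```

```bash
python3 - <<'E'
from h import *
np.set_printoptions(precision=4,suppress=True)
b=arm.get_image("side")
f=cv2.resize(b["frame"][140:240,250:390,::-1],(784,560),interpolation=cv2.INTER_CUBIC); cv2.imwrite("pics/s3.png",cv2.convertScaleAbs(f,alpha=1.8,beta=10))
s=arm.observe();print(s["position"],s["force"])
E
```

```text
[0.547  0.0767 0.127 ] [ 0.3703  0.2931 -1.6541]
```

View pics/s3.png

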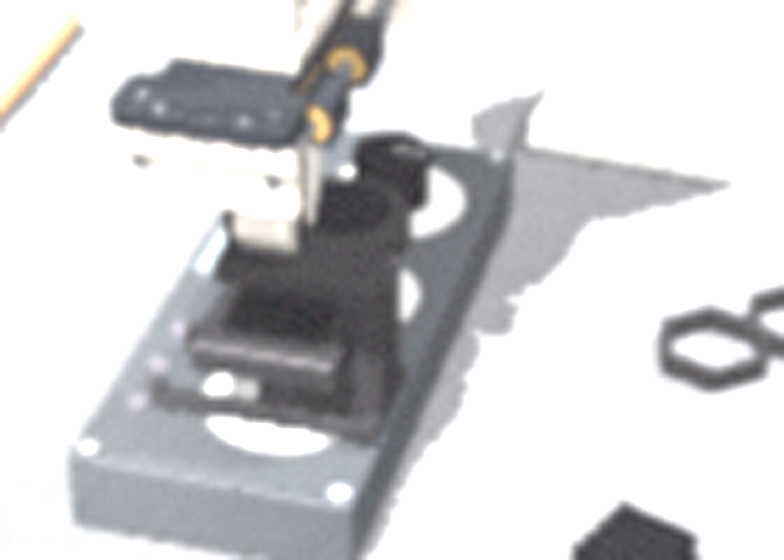

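The prong tip at (150,390) lies past the head's near corner (190,355), under the head, and the force is near zero, so the knob is hooked. Now I'll pull.

Request:
carry_out(claw=[0,0,0,0,0,0,0,0,0,0,0,0], delta_pos=[[0,0,-0.2],[0,0,-0.2],[0,0,-0.3],[0,0,-0.3],[0,0,-0.3],[0,0,-0.3],[0,0,-0.4],[0,0,-0.6],[0,0,-0.8],[0,0,-0.8],[0,0,-0.4],[0,0,0]], angular=[[0,0,0],[0,0,0],[0,0,0],[0,0,0],[0,0,0],[0,0,0],[0,0,0],[0,0,0],[0,0,0],[0,0,0],[0,0,0],[0,0,0]], force=60)

```text
clock: 11.35
position: [0.5479, 0.077, 0.1743]
ee_rot: [-3.135, -0.205, -0.003]
force: [0.3, -0.2, -2.4]
width: 0.193
gripper_force: 60.0
```

```bash
python3 - <<'E'
from h import *
np.set_printoptions(precision=4,suppress=True)
b=arm.get_image("side")
f=cv2.resize(b["frame"][130:230,250:390,::-1],(784,560),interpolation=cv2.INTER_CUBIC); cv2.imwrite("pics/s4.png",cv2.convertScaleAbs(f,alpha=1.8,beta=10))
s=arm.observe();print(s["position"],s["force"])
E
```

```text
[0.5476 0.0768 0.1738] [-0.0317 -0.4627 -1.4995]
```

View pics/s4.png

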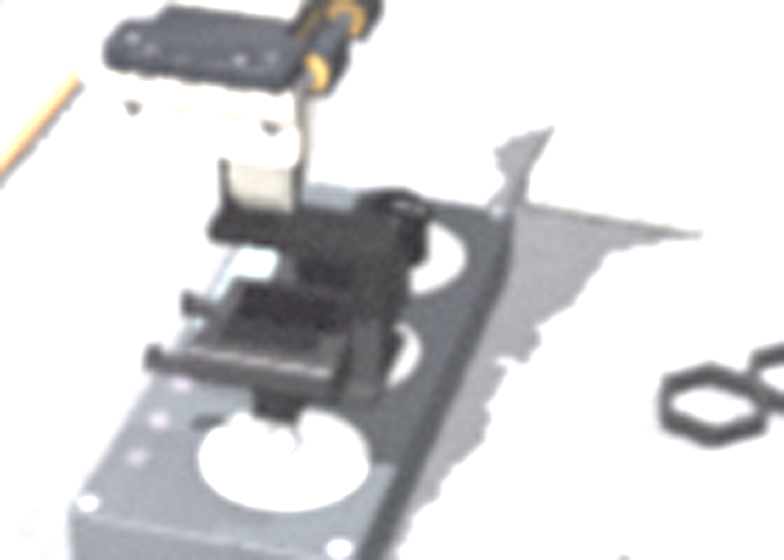

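The knob hangs on the fork, its neck foot at (278,415) clear of the post tip at (283,440), and the round knob is still on its post. Next is the carry to the tray.

Request:
carry_out(claw=[0,0,0,0,0,0,0,0,0,0], delta_pos=[[0,0,-0.6],[0,0,-1.0],[0,0,-1.2],[0,0,-0.8],[0,0,-0.4],[0,0,0],[-0.12,0.4,0],[-0.24,0.8,0],[-0.36,1.2,0],[-0.48,1.6,0]], angular=[[0,0,0],[0,0,0],[0,0,0],[0,0,0],[0,0,0.03],[0,0,0.03],[0,0,0],[0,0,0],[0,0,0],[0,0,0]])

```text
clock: 12.4
position: [0.5376, 0.035, 0.2128]
ee_rot: [3.14, 0.112, -0.001]
force: [1.0, -1.0, -3.6]
width: 0.197
gripper_force: 60.0
```

Request:
carry_out(claw=[0,0,0,0,0,0,0,0,0,0,0,0,0,0,0,0,0,0,0,0], delta_pos=[[-0.57,2.0,0],[-0.57,2.0,0],[-0.57,2.0,0],[-0.57,2.0,0],[-0.57,2.0,0],[-0.57,2.0,0],[-0.57,2.0,0],[-0.57,2.0,0],[-0.57,2.0,0],[-0.57,2.0,0],[-0.57,2.0,0],[-0.57,2.0,0],[-0.57,2.0,0],[-0.57,2.0,0],[-0.57,2.0,0],[-0.5,1.8,0],[-0.4,1.4,0],[-0.3,1.0,0],[-0.2,0.6,0],[0,0,0]], angular=[[0,0,0],[0,0,0],[0,0,0],[0,0,0],[0,0,0],[0,0,0],[0,0,0],[0,0,0],[0,0,0],[0,0,0],[0,0,0],[0,0,0],[0,0,0],[0,0,0],[0,0,0],[0,0,0],[0,0,0],[0,0,0],[0,0,0],[0,0,0]])

```text
clock: 14.4
position: [0.463, -0.3188, 0.213]
ee_rot: [3.14, 0.11, -0.0]
force: [-0.8, 0.5, -2.4]
width: 0.195
gripper_force: 60.0
```

```bash
python3 - <<'E'
from h import *
np.set_printoptions(precision=4,suppress=True)
print(plan([.460,-.3325,.16],.0694)[:2],arm.observe()["force"])
for n,ts in(("side",("tray","knob_square","puller")),("top",("tray",))):
  im=arm.get_image(n)
  for l in ts: print(n,l,[((np.array(r["centre"])*[640,400]).round(1),round(r["conf"],2)) for r in arm.place_of(l,im)])
  if n=="side":
    p=arm.observe()["position"]; print("pred knob origin",proj(im,[[p[0],p[1],p[2]-.083-.010]]),"puller",proj(im,[[p[0],p[1],p[2]-.083]]))
E
```

```text
(array([-0.3962,  1.3425,  5.3012]), array([0.    , 0.0003, 0.0004])) [-0.7989  0.5392 -2.3737]
side tray [(array([375.4, 158.4]), 0.85)]
side knob_square [(array([379.8, 132.6]), 0.5)]
side puller [(array([375.8, 123.5]), 0.83), (array([194.8, 315.9]), 0.82)]
pred knob origin [[378.1661 126.4138]] puller [[378.4463 123.4244]]
top tray [(array([450.2, 238.3]), 0.69)]
```

Request:
carry_out(claw=[0,0,0,0,0,0,0,0,0,0,0], delta_pos=[[-0.2,0.6,0],[-0.2,0.6,0],[0,0.1,0.5],[0,0,1.0],[0,0,1.5],[0,0,1.5],[0,0,1.5],[0,0,1.5],[0,0,1.0],[0,0,0.5],[0,0,0]], angular=[[0,0,0],[0,0,0],[0,0,0],[0,0,0],[0,0,0],[0,0,0],[0,0,0],[0,0,0],[0,0,0],[0,0,0],[0,0,0]])

```text
clock: 15.8
position: [0.46, -0.3311, 0.1224]
ee_rot: [-3.139, -0.111, 0.002]
force: [-0.3, -0.6, -1.8]
width: 0.193
gripper_force: 60.0
```

```bash
python3 - <<'E'
from h import *
np.set_printoptions(precision=4,suppress=True)
print(plan([.460,-.3325,.0875],.0694)[:2],arm.observe()["force"])
E
```

```text
(array([-0.0104,  0.1398,  3.4881]), array([-0.0008,  0.0009,  0.0014])) [-0.2672 -0.5893 -1.795 ]
```

Request:
carry_out(claw=[0,0,0,0,0,0,0,0,0,0], delta_pos=[[0,0,0.4],[0,0,0.5],[0,0,0.5],[0,0,0.5],[0,0,0.4],[0,0,0.4],[0,0,0.3],[0,0,0.3],[0,0,0.1],[0,0,0]], angular=[[0,0,0],[0,0,0],[0,0,0],[0,0,0],[0,0,0],[0,0,0],[0,0,0],[0,0,0],[0,0,0],[0,0,0]])

```text
clock: 16.8
position: [0.4603, -0.3314, 0.089]
ee_rot: [-3.14, -0.111, 0.0]
force: [-0.4, -0.2, -1.2]
width: 0.194
gripper_force: 60.0
```

Request:
carry_out(claw=[0,0,0,0], delta_pos=[[0,0,0.1],[0,0,0.1],[0,0,0],[0,0,0]], angular=[[0,0,0],[0,0,0],[0,0,0],[0,0,0]])

```text
clock: 17.2
position: [0.4604, -0.3314, 0.0872]
ee_rot: [3.14, 0.111, 0.0]
force: [0.4, 0.3, -1.3]
width: 0.194
gripper_force: 60.0
```

Request:
carry_out(claw=[0,0,0], delta_pos=[[0,0,0.1],[0,0,0.05],[0,0,0]], angular=[[0,0,0],[0,0,0],[0,0,0]])

```text
clock: 17.5
position: [0.4605, -0.3315, 0.0868]
ee_rot: [3.139, 0.111, 0.001]
force: [-3.0, 3.0, 11.4]
width: 0.191
gripper_force: 60.0
```

Contact is felt (11 N up), so the fork is on the tray floor. I'll back off the preload, open and retreat.

Request:
carry_out(claw=[0,0,5,5,5,5,5,5,5,5,5,5], delta_pos=[[0,0,-0.08],[0,0,0],[0,0,0],[0,0,0],[0,0,0],[0,0,-0.5],[0,0,-1.5],[0,0,-2.5],[0,0,-3],[0,0,-3],[0,0,-3],[0,0,0]], angular=[[0,0,0],[0,0,0],[0,0,0],[0,0,0],[0,0,0],[0,0,0],[0,0,0],[0,0,0],[0,0,0],[0,0,0],[0,0,0],[0,0,0]])

```text
clock: 18.7
position: [0.4625, -0.3325, 0.226]
ee_rot: [3.135, 0.111, 0.01]
force: [1.1, -0.8, -0.3]
width: 0.542
gripper_force: 0.0
```

```bash
python3 - <<'E'
from h import *
np.set_printoptions(precision=4,suppress=True)
im=arm.get_image("side")
for l in("puller","knob_square","knob_round","tray"):
  for r in arm.trace(l,im):
    ys,xs=np.nonzero(r["region"]); print(l,round(r["conf"],2),xs.min(),xs.max(),ys.min(),ys.max(),(np.array(r["centre"])*[640,400]).round(1))
p=[.4603,-.3315]; c,s=np.cos(.0694),np.sin(.0694)
for n,V in(("pull",[(x,y,z) for x in(-58,46) for y in(-27,27) for z in(0,6)]+[(x,y,122) for x in(-16,16) for y in(-9,9)]),("knob",[(x,y,z) for x in(-33,33) for y in(-33,33) for z in(16,32)])):
  V=np.array(V)/1000; q=proj(im,np.c_[p[0]+c*V[:,0]-s*V[:,1],p[1]+s*V[:,0]+c*V[:,1],V[:,2]+.004]); print(n,q.min(0),q.max(0))
st=arm.observe(); print(st["position"],st["force"],st["width"],st["clock"])
E
```

```text
puller 0.8 362 395 122 162 [383.7 140.8]
puller 0.7 168 220 265 332 [196.4 292.3]
puller 0.65 247 297 319 394 [265.4 348.2]
knob_square 0.57 369 389 142 157 [379.  147.6]
knob_round 0.76 299 323 171 194 [311.3 177.9]
tray 0.75 345 411 140 175 [373.4 164.2]
pull [361.4851 121.1759] [396.8032 164.8182]
knob [365.3346 142.8201] [390.3893 159.8886]
[ 0.4597 -0.3311  0.2203] [-0.444  -0.5766 -0.1243] 0.5441765865918615 18.95
```

The outlines of the puller and knob match an upright puller with the knob in its slot inside the tray, and the round knob is where it was. The gripper is clear, so I'm handing in.

```bash
python3 -c "
from cell import arm
print(arm.sign_off())"
```

```text
the job is handed in; nothing more can be done
None
```

The square knob is off its post and in the parts tray, held in the slot of the upright puller; the round knob is still on its post, and I handed the job in at about 19 s.

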